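# Take the torch off its charging dock

## Robot

A 6-joint arm with a two-finger parallel gripper is mounted at the origin on the work surface. World frame = base frame: x ahead of the robot, y to its left, z up, the work surface at z = 0. Lengths are in m, angles in rad, forces in N, time in s.
With the tool pointing down it reaches from about 0.275 to 0.775 m from the base axis. Payload 14.6 kg.
Tool frame: the origin (TCP) lies at the very end of the fingers, on their centre line; the grasp point (between the pads) lies 19 mm behind it (env.grasp_offset is the distance from the TCP to the grasp point, in m); z points along the fingers, y is the direction in which the jaws open and shut (so a half turn about z gives the same grasp; the last joint's range is limited). The gripper opens to 85 mm and grips with 20 to 120 N. Pads are 22 mm wide; open, the fingers measure 114 mm over their backs; the gripper's body (76 mm by 85 mm) begins 54 mm behind the grasp point. The pads swing forward as they close: fully open they stand 13 mm farther back than shut.
Start: joints at [-1.438, 0.263, -0.048, 1.259, 0, 1.415], TCP at [0.149, -0.503, 0.231] pointing down, gripper open.
Joint ranges: [-2.65, 2.65], [-0.89, 1.7], [-1.18, 1.37], [-2.13, 2.11], [-1.35, 1.29], [-3.14, 3.14]. Speed limits (rad/s): [1.89, 1.89, 2.57, 2.79, 3.14, 3.14].

## Interface

Orientations are given as a unit quaternion [w, x, y, z].
In Python, from workcell import sense, eyes, workorder, env gives the robot as it stands.
- The arm moves only by the tool apply_moves, never from a script. Its argument "motion" is one flat list of numbers, 7 for each row, row after row: the shift along the tool's x, y, z in units of 75 cm (1.0 is 75 cm), then the turn, a rotation vector about the tool's x, y, z in units of 60 degrees (1.0 is 60 degrees), then the gripper command: -1 is shut, 1 is fully open, values between are in proportion. In form: [dx, dy, dz, wx, wy, wz, fingers, dx, dy, dz, wx, wy, wz, fingers, ...]. A call has 1 to 8 rows; each row is the pose to reach, as a shift and turn from the pose commanded when the call began, along the tool's axes at that moment; what a row does not reach only later rows make up. A row lasts 1/10 s, in which the tool goes at most 50 mm and 8.59 degrees, less where a joint would pass 70% of its speed; a pose out of reach is approached as far as the arm can. A call with a number of a shift or a turn outside -1 to 1 is refused whole. A call with a gripper value outside its range is refused whole. The fingers move at their own pace and stop on an object; "force" is the grip in N (left out, the last holds). Time passes only in rows, so rows that repeat a pose let the fingers close. It gives the time, the measured TCP pose, the force and the opening at its end, in the units of the state.
- sense(): the state, without advancing time (a new reading comes with each control period).
- eyes.camera(name): name is "scene" or "top" or "wrist"; returns a dict with "frame" (480x640x3 uint8, red, green, blue), "depth" (480x640 float32, m along the optical axis (not along the pixel's ray), 0 where there is no reading), "intrinsics" (3x3 intrinsics, pixels), "extrinsics" (4x4, takes a point from world to camera coordinates); the wrist camera has in their place "T_tool_cam" (4x4, takes a point from camera to tool coordinates, whose origin is the TCP and whose axes are the flange's). Camera axes: x right, y down, z forward; pixel columns grow to the right and rows downward; lengths in m; the calibration is good to about 2 mm. The wrist camera is an equidistant fisheye: a pixel r from the principal point sees the ray r / f radians off the axis. A picture is of the moment at which its call begins: read the wrist's pose just before it.
- workorder.job_done(): hands the job in, once; it reports no verdict.
Trained networks look in a picture, given as the dict that the camera call returned (one of the last four; its "shot" number tells which), for a name from the list of things; names that differ only in an ending like _2 or _b are one class to them, and where a whole thing is asked for, a point or a joint stands for the part that bears it (a point fixed in the world has none). Each returns a list of dicts, best first, with "conf" (0 to 1); they miss things now and then, are a little off and sometimes report something else, mostly with a low value. They report only what shows in the picture. A call takes as long as a camera call. They do not tell look-alikes from the thing itself.
- eyes.silhouettes(name, picture): "region" (480x640 bool, what is visible of it) and "box" ([left, top, width, height] in pixels, round what is visible of it).
The state is a dict: "time_s": time; "qpos": joint angles; "qvel": joint speeds; "tau": joint torques, N m; "ee_pos": TCP position; "ee_rot": TCP orientation; "ft_force": force on the tool from outside, world axes, zero at the start; "moment": the same for the moment, N m; "finger_gap": finger opening in m.
Only numpy, scipy, OpenCV 4.12 (cv2) and the standard library are available. Lean on these libraries where they do the work, as an engineer would, in place of code of your own. Each camera call takes 0.05 s, during which the arm holds its last target. There are 200 camera calls.

## Task

The power may go tonight: take the aluminium torch off its sloping charging dock. Gently slide the dock's keeper all the way up the slope to its stop and leave it there, ease the torch straight out of the moulded cavity, and lay it gently, lengthwise and flat, in the wooden tray without dropping it. Leave the key bowl, keys, car fob and sunglasses case as they are.

Things in the scene. Friction and masses are not known exactly. Their poses are not given: they have to be found in the camera images.
- dock: Grey plastic charging dock, fixed: a wedge 68 wide, 192 deep, its upper face sloping up at 40 degrees. Origin on the console under the seat; local x level to the high end, roughly away from the robot; z up. The cavity runs up the slope. Heights square to the slope from the torch axis: dock top all round +20 mm; barrel bed floor -16, 37 wide; head pocket floor -22, 56 wide; finger gap floor -29.
- dock_seat (a point): Point on the seated torch's axis, 100 mm above the dock's origin, axes as the dock: up the slope is (cos40, 0, sin40), straight out of the cavity (-sin40, 0, cos40). It is the middle of the finger gap, 34 mm long up the slope between barrel bed and head pocket and open at both sides. The torch has about 2 mm of play.
- keeper (a joint): Black keeper, a bridge 83 wide and 30 long sliding on the dock along the slope, m: 0 = down over the torch head, which it holds in; 0.040 = at its upper stop, clear of the torch. Starts at 0 to 0.010. Stays where left; friction about 2.5 N, rigid stop.
- keeper_ridge (a point): Middle of the lower face of the keeper's thumb ridge, moving with it: 38 mm square to the slope above the torch axis and, with the joint at 0, 22 mm up the slope from dock_seat. Ridge 44 wide, 10 long up the slope, from 31 to 45 mm above the axis; the bridge's underside is 25 mm above it, 3 mm over the torch's head. Local x up the slope, z square to it.
- torch: Aluminium torch 150 long, about 0.27 kg. Round barrel 32 diameter, hexagonal head 44 across flats, 51 across corners and 36 long, a flat facing up in the dock. Origin on its axis, 92 mm from the tail, 58 mm from the lens, 6 mm from the centre of mass, in the finger gap when seated; local x to the lens (up the slope). Laid on a flat floor its origin is 21 mm up.
- tray: Loose wooden tray 140 (local x) by 240 (local y, its length), walls 6 thick and 26 high in all, floor 6 thick with a cork sheet. Origin under its centre, z up. Empty at the start.
- key_bowl: Blue ceramic bowl, 144 across, 55 high; origin under its centre. Bystander.
- key_ring: Steel split ring 56 across with two keys, lying flat, reaching 82 mm; origin at the ring's centre. Bystander.
- car_fob: Black plastic car fob 85 by 38 by 13, lying flat; origin under its middle. Bystander.
- sunglasses_case: White plastic sunglasses case 70 by 165 by 55 with its hinged lid closed; origin under its centre. Bystander.
Things that resemble listed ones, but are neither listed nor needed, are in the scene too. Several things have the shape of the torch; the one meant has the colours described above.

How it is judged:
On the way, in this order (a step that is already met when the one before it is completed fails the run):
1. the keeper is slid up to its stop while the torch still lies in the cavity (value of joint keeper above 0.038 m and distance between torch and dock_seat below 0.012 m), for 0.2 s.
2. the torch is held by the fingers clear of the cavity (distance between torch and dock_seat above 0.06 m and contact force between torch and dock below 0.1 N and contact force between the fingers and torch above 2 N), for 0.2 s.
3. the torch is lowered onto the tray's floor while still held (z of torch in the frame of tray below 0.036 m and horizontal distance between torch and tray below 0.08 m and contact force between the fingers and torch above 2 N and contact force between torch and tray above 0.3 N), for 0.1 s.
At the end, for the whole second after the job is handed in: Torch lies released and still in the tray, origin within 80 mm of the tray's centre and 20 to 33 mm above its underside, level within 6 degrees, within 20 degrees of the tray's length, either end first; keeper left within 2.5 mm of its stop (z of torch in the frame of tray between 0.02 and 0.033 m and horizontal distance between torch and tray below 0.08 m and angle between torch's own x axis and vertical between 1.46 and 1.68 rad and angle between the x axis of torch and the y axis of tray, either way round below 0.35 rad and linear speed of torch below 0.01 m/s and value of joint keeper above 0.0375 m); the robot touches nothing.
It fails at once if the dock or its keeper is pushed by the fingers with over 35 N (contact force between the fingers and dock above 35 N).
It fails at once if the torch is wrenched or forced against the dock with over 60 N (contact force between torch and dock above 60 N).
It fails at once if the torch hits or is pressed on the tray with over 45 N (contact force between torch and tray above 45 N).
It fails at once if the key bowl, key ring, car fob or sunglasses case is moved more than 20 mm (distance of any of key_bowl, key_ring, car_fob, sunglasses_case from where it was at the start of the episode above 0.02 m).
It also fails if it takes over 64 s, if anything falls off the work surface, if the arm or the gripper's body presses on something with over 40 N, if the wrist force passes 120 N, or if a joint passes its speed limit or range.

## Working session

There is one attempt and no reset: what is moved stays moved. The work goes in short steps, Python scripts to look and compute and a tool call to move; the robot and the scene stay as the last step left them, time stands still between calls to the robot, and variables do not carry over. Pictures are saved under pics/ and viewed, about 8 in all and at most 12, crops included, and the job is handed in when it is done.

Besides the shell and the picture viewer there is one more tool, called after "Call:" as name(argument=value, ...) on one line, values as JSON. apply_moves: Moves the arm, as the interface text tells. Shifts and turns lie within -1 to 1; 1 stands for 75 cm of shift or 60 degrees of turn. Its arguments: {"type":"object","properties":{"motion":{"type":"array"},"force":{"type":"number"}},"required":["motion"]}

```bash
mkdir -p pics; ls; cat > h.py <<'E'
import numpy as np, cv2
from workcell import sense, eyes, workorder, env
from scipy.spatial.transform import Rotation as R
def cloud(p):
    K=np.array(p["intrinsics"]);T=np.linalg.inv(np.array(p["extrinsics"]));d=p["depth"]
    v,u=np.mgrid[:480,:640]
    c=np.stack([(u-K[0,2])/K[0,0]*d,(v-K[1,2])/K[1,1]*d,d],-1)
    return c@T[:3,:3].T+T[:3,3]
def tool():
    s=sense(); q=s["ee_rot"]; return np.array(s["ee_pos"]),R.from_quat([q[1],q[2],q[3],q[0]])
def save(n,f): cv2.imwrite("pics/"+n+".png",cv2.cvtColor(np.ascontiguousarray(f),cv2.COLOR_RGB2BGR))
E
python3 - <<'E'
from h import *
for c in ["scene","top"]:
    p=eyes.camera(c); save(c+"0",p["frame"]); np.savez(c+"0.npz",frame=p["frame"],depth=p["depth"],intrinsics=p["intrinsics"],extrinsics=p["extrinsics"])
    W=cloud(p)
    for n in ["dock","keeper","torch","tray","key_bowl","key_ring","car_fob","sunglasses_case"]:
        for r in eyes.silhouettes(n,p)[:3]:
            m=r["region"]&(p["depth"]>0)
            print(c,n,round(r["conf"],2),r["box"],np.median(W[m],0).round(3) if m.any() else None, W[m].max(0).round(3), W[m].min(0).round(3))
            if c=="top": np.save(f"m_{n}.npy",m) if r is eyes else None
print(sense())
E
```

```text
pics
scene dock 0.77 [226.7, 228.2, 83.5, 81.4] [ 0.628 -0.175  0.118] [ 0.667 -0.074  0.185] [ 0.444 -0.238 -0.003]
scene keeper 0.82 [250.7, 226.1, 38.6, 39.1] [ 0.579 -0.184  0.154] [ 0.624 -0.122  0.165] [ 0.444 -0.212 -0.   ]
scene keeper 0.37 [261.6, 327.1, 90.0, 70.8] [ 0.802 -0.19   0.053] [ 0.83  -0.091  0.06 ] [ 0.731 -0.268 -0.004]
scene torch 0.61 [238.0, 233.7, 37.4, 19.5] [ 0.534 -0.191  0.095] [ 0.601 -0.157  0.16 ] [ 0.482 -0.21   0.05 ]
scene torch 0.6 [154.3, 211.2, 40.0, 58.8] [ 0.391 -0.344  0.032] [ 0.472 -0.319  0.049] [ 0.292 -0.379 -0.005]
scene tray 0.62 [364.6, 173.3, 115.6, 92.8] [0.575 0.213 0.008] [0.674 0.36  0.031] [ 0.461  0.08  -0.005]
scene key_bowl 0.86 [375.1, 283.7, 71.5, 60.5] [0.784 0.052 0.025] [0.865 0.14  0.06 ] [ 0.696 -0.032 -0.003]
scene key_ring 0.95 [445.1, 283.7, 37.0, 33.3] [0.798 0.183 0.002] [0.847 0.211 0.008] [ 0.765  0.138 -0.002]
scene car_fob 0.91 [310.2, 194.6, 14.7, 24.4] [0.44  0.003 0.012] [0.48  0.034 0.018] [ 0.398 -0.02  -0.002]
scene sunglasses_case 0.62 [261.0, 324.6, 91.6, 74.5] [ 0.801 -0.19   0.053] [ 0.83  -0.103  0
[... 1460 characters left out ...]
 -0.023 -0.003]
{'time_s': 0.9, 'qpos': array([-1.43827343e+00,  2.63087845e-01, -4.82432467e-02,  1.25941764e+00,
       -3.51079847e-05,  1.41549818e+00]), 'qvel': array([7.08494041e-04, 2.90607666e-04, 1.58665844e-03, 8.75664628e-05,
       1.47745424e-03, 2.88131001e-04]), 'tau': array([ 1.00135974e-04, -6.37414742e+01,  3.84773684e+01,  1.32378813e-03,
       -4.23542751e-04,  1.74240330e-05]), 'ee_pos': array([ 0.14901735, -0.50342884,  0.23130544]), 'ee_rot': array([ 2.35944371e-05,  9.89662740e-01,  1.43414298e-01, -1.78238267e-05]), 'ft_force': array([ 0.12574634, -0.49833027,  0.10275444]), 'moment': array([ 0.00781138, -0.0305633 ,  0.03084889]), 'finger_gap': 0.08533192984326497}
```

```bash
python3 - <<'E'
from h import *
p=np.load("top0.npz"); save("top0c",cv2.resize(p["frame"][100:400,100:540],None,fx=1.8,fy=1.8,interpolation=3))
W=cloud(p);
# dock fit: points with z in 0.02-0.2 in bounding region
m=(W[...,0]>.44)&(W[...,0]<.71)&(W[...,1]>-.27)&(W[...,1]<-.09)&(W[...,2]>.02)
m&=(p["depth"]>0)
q=W[m]
r=cv2.minAreaRect((q[:,:2]*1000).astype(np.float32)); print("all dock",r)
# fit of slope direction: RANSAC plane with 40deg tilt over psi
best=None
for psi in np.radians(np.arange(-45,45,0.5)):
    n=np.array([-np.sin(np.radians(40))*np.cos(psi),-np.sin(np.radians(40))*np.sin(psi),np.cos(np.radians(40))])
    s=q@n
    h,e=np.histogram(s,bins=np.arange(s.min(),s.max(),.002)); 
    k=np.argsort(h)[::-1][:5]
    c=h[k[0]]
    if best is None or c>best[0]: best=(c,np.degrees(psi),e[k].round(3),h[k])
print(best)
# tray
t=(W[...,0]>.42)&(W[...,0]<.72)&(W[...,1]>.05)&(W[...,1]<.4)&(W[...,2]>.018)&(W[...,2]<.04)
print("tray",cv2.minAreaRect((W[t][:,:2]*1000).astype(np.float32)), cv2.boxPoints(cv2.minAreaRect((W[t][:,:2]*1000).astype(np.float32))))
E
```

```text
all dock ((562.0328369140625, -177.57952880859375), (191.93698120117188, 83.08030700683594), 19.164812088012695)
(np.int64(839), np.float64(17.5), array([-0.212, -0.214, -0.21 , -0.216, -0.2  ]), array([839, 438, 400, 281, 246]))
tray ((572.6906127929688, 212.26820373535156), (141.3233642578125, 240.79214477539062), 15.598658561706543) [[472.25726  309.22922 ]
 [537.0057    77.305725]
 [673.12396  115.30719 ]
 [608.37555  347.23068 ]]
```

View pics/top0c.png

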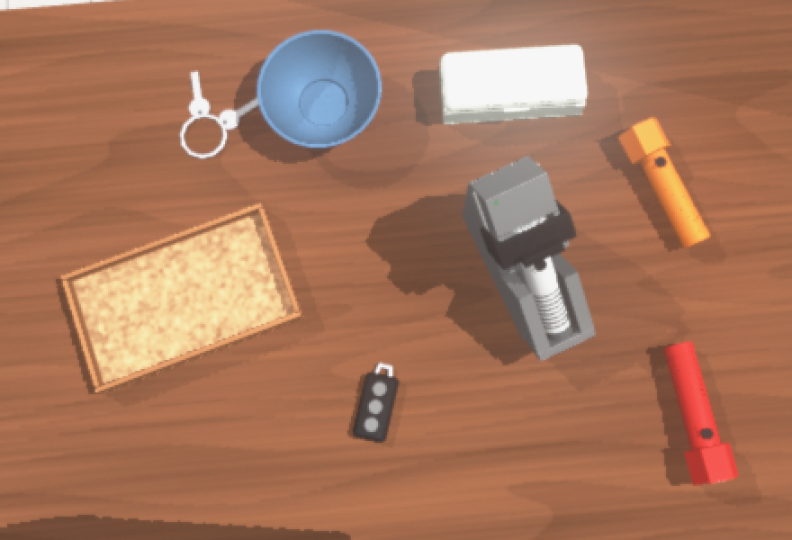

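View pics/scene0.png

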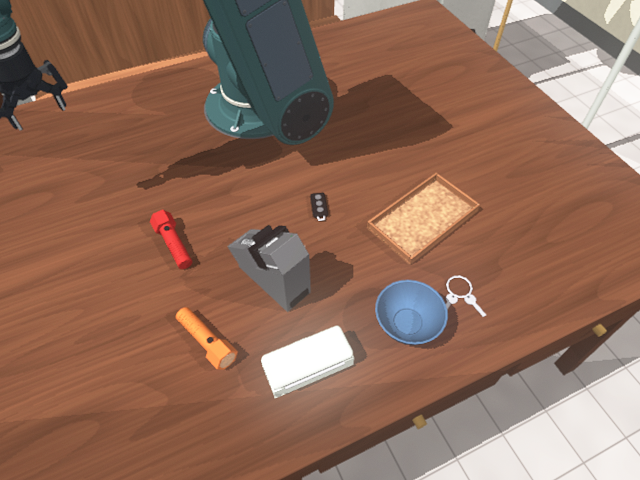

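The top crop shows the dock near crop (530,265), with the black keeper at (530,235) and the silver torch below it at (545,300). The red and orange torches are look-alikes. The tray is at (180,300). Next I refine the dock fit.

```bash
cat > fit.py <<'E'
from h import *
from scipy.optimize import minimize
th=np.radians(40);C,S=np.cos(th),np.sin(th)
def frame(psi):
    a=np.array([np.cos(psi),np.sin(psi),0]);z=np.array([0,0,1.])
    return np.stack([C*a+S*z,[-np.sin(psi),np.cos(psi),0],-S*a+C*z])  # rows u,l,n
def fit(q):
    # top plane: robust sharpness
    best=None
    for psi in np.radians(np.arange(8,30,.25)):
        n=frame(psi)[2]; s=np.sort(q@n)
        cnt=np.searchsorted(s,s+.002)-np.arange(len(s)); k=cnt.argmax()
        if best is None or cnt[k]>best[0]: best=(cnt[k],psi,s[k]+.001)
    return best
if __name__=="__main__":
  for c in ["top0","scene0"]:
    p=np.load(c+".npz");W=cloud(p);f=p["frame"].astype(int)
    m=(W[...,0]>.44)&(W[...,0]<.71)&(W[...,1]>-.27)&(W[...,1]<-.09)&(W[...,2]>.02)&(p["depth"]>0)
    # drop the flying pixels
    d=p["depth"]; g=cv2.dilate(d,np.ones((3,3)))-cv2.erode(d,np.ones((3,3))); m&=g<.02
    q=W[m];col=f[m]
    b=fit(q);psi=b[1];F=frame(psi);L=q@F.T
    print(c,len(q),b[0],np.degrees(psi),b[2])
    top=abs(L[:,2]-b[2])<.0025
    A=np.c_[q[top][:,:2],np.ones(top.sum())];co=np.linalg.lstsq(A,q[top][:,2],rcond=None)[0]
    print(" plane grad",np.hypot(*co[:2]),"psi",np.degrees(np.arctan2(co[1],co[0])),"tan40",np.tan(th))
    T=L[top]; print(" top l pct",np.percentile(T[:,1],[0,1,5,50,95,99,100]).round(4),"u",np.percentile(T[:,0],[0,1,99,100]).round(4))
    for u in np.arange(T[:,0].min(),T[:,0].max(),.02):
        k=(abs(T[:,0]-u-.01)<.01);  t=T[k,1]
        if k.sum()>4: print("  u",round(u+.01,3),t.min().round(4),t.max().round(4),k.sum(), np.histogram(t,6)[0])
    # seat: axis 20mm below, z=0.1
    nz=b[2]-.020
    u0=(.1-nz*C)/S; print(" u_seat",u0)
    h,e=np.histogram(L[:,2]-nz,bins=np.arange(-.03,.06,.004));print(list(zip(e.round(3),h)))
    dark=col.max(1)<60; print(" keeper l",np.percentile(L[dark,1],[1,5,50,95,99]).round(4),"u-us",np.percentile(L[dark,0]-u0,[1,5,50,95,99]).round(4))
    hi=dark&(L[:,2]-nz>.0365); print(" ridge",hi.sum(),(np.percentile(L[hi],[2,50,98],axis=0)-[u0,0,nz]).round(4))
    hi=(L[:,2]-nz>.013)&(L[:,2]-nz<.0195)&(col.min(1)>150); print(" barrel crest", hi.sum(),np.median(L[hi],0)-[u0,0,nz])
E
python3 fit.py
```

```text
top0 3335 726 19.25 -0.20413763678754848
 plane grad 0.8389593358704982 psi 19.53495809921487 tan40 0.8390996311772799
 top l pct [-0.3914 -0.3855 -0.3833 -0.3524 -0.3218 -0.3196 -0.3122] u [0.3218 0.3241 0.5282 0.5295]
  u 0.332 -0.3857 -0.3206 159 [34 20 21 22 25 37]
  u 0.352 -0.386 -0.3204 108 [43 10  2  1  8 44]
  u 0.372 -0.3858 -0.3199 114 [45 13  2  3 11 40]
  u 0.392 -0.3855 -0.3201 116 [44 12  1  2 13 44]
  u 0.412 -0.3845 -0.3201 30 [15  2  3  1  2  7]
  u 0.432 -0.3588 -0.3487 12 [2 3 0 4 0 3]
  u 0.472 -0.3868 -0.3122 30 [5 3 9 8 0 5]
  u 0.492 -0.3914 -0.313 289 [35 43 62 60 49 40]
  u 0.512 -0.3851 -0.3192 311 [44 50 57 49 54 57]
  u 0.532 -0.3838 -0.3193 122 [20 21 23 19 21 18]
 u_seat 0.42268921656317837
[(np.float64(-0.03), np.int64(18)), (np.float64(-0.026), np.int64(29)), (np.float64(-0.022), np.int64(51)), (np.float64(-0.018), np.int64(56)), (np.float64(-0.014), np.int64(64)), (np.float64(-0.01), np.int64(55)), (np.float64(-0.006), np.int64(65)), (np.float64(-0.002), np.int64(71)), (np.float64(0.002), np.int64(72)), (np.float64(0.006), np.int64(133)), (np.float64
[... 629 characters left out ...]
4))
                                          ~~~~~~~~~~~~~^^^^^^^^^^^^^^^^^^^^^^^^^^
    return _quantile_unchecked(
        a, q, axis, out, overwrite_input, method, keepdims, weights)
    return _ureduce(a,
                    func=_quantile_ureduce_func,
    ...<5 lines>...
                    overwrite_input=overwrite_input,
                    method=method)
    r = func(a, **kwargs)
    result = _quantile(arr,
                       quantiles=q,
    ...<2 lines>...
                       out=out,
                       weights=wgt)
    slices_having_nans = np.isnan(arr[-1, ...])
                                  ~~~^^^^^^^^^
IndexError: index -1 is out of bounds for axis 0 with size 0
```

```bash
sed -i 's/col.max(1)<60/(L[:,2]-nz>.0235)/' fit.py; python3 fit.py | grep -v "^\["
cat >> h.py <<'E'
th=np.radians(40);C,S=np.cos(th),np.sin(th)
def dockF(psi):
    a=np.array([np.cos(psi),np.sin(psi),0]);z=np.array([0,0,1.])
    return np.stack([C*a+S*z,[-np.sin(psi),np.cos(psi),0],-S*a+C*z])
def rows(pos,rot):
    "shift (units) and turn (units) from the present pose to pos, rot"
    p,r=tool(); return (r.inv().apply(pos-p)/.75).round(4),((r.inv()*rot).as_rotvec()/np.radians(60)).round(4)
E
python3 - <<'E'
from h import *
psi=np.radians(19.25);F=dockF(psi)
print("seat(psi19.25)",np.array([.4227,-.3527,-.2241])@F)
E
```

```text
top0 3335 726 19.25 -0.20413763678754848
 plane grad 0.8389593358704982 psi 19.53495809921487 tan40 0.8390996311772799
 top l pct [-0.3914 -0.3855 -0.3833 -0.3524 -0.3218 -0.3196 -0.3122] u [0.3218 0.3241 0.5282 0.5295]
  u 0.332 -0.3857 -0.3206 159 [34 20 21 22 25 37]
  u 0.352 -0.386 -0.3204 108 [43 10  2  1  8 44]
  u 0.372 -0.3858 -0.3199 114 [45 13  2  3 11 40]
  u 0.392 -0.3855 -0.3201 116 [44 12  1  2 13 44]
  u 0.412 -0.3845 -0.3201 30 [15  2  3  1  2  7]
  u 0.432 -0.3588 -0.3487 12 [2 3 0 4 0 3]
  u 0.472 -0.3868 -0.3122 30 [5 3 9 8 0 5]
  u 0.492 -0.3914 -0.313 289 [35 43 62 60 49 40]
  u 0.512 -0.3851 -0.3192 311 [44 50 57 49 54 57]
  u 0.532 -0.3838 -0.3193 122 [20 21 23 19 21 18]
 u_seat 0.42268921656317837
 keeper l [-0.3905 -0.3862 -0.3514 -0.3163 -0.3125] u-us [0.033  0.0349 0.0454 0.0595 0.0612]
 ridge 126 [[ 0.0338 -0.3724  0.037 ]
 [ 0.039  -0.352   0.0438]
 [ 0.0417 -0.3329  0.0474]]
 barrel crest 674 [ 0.00542693 -0.35335876  0.01756254]
scene0 3334 317 20.25 -0.2021370419923674
 plane grad 0.8418767448929464 psi 20.332228406773364 tan40 0.8390996311772799
 top l pct [-0.4025 -0.4016 -0.3946 -0.3675 -0.3318 -0.3251 -0.323 ] u [0.3241 0.3266 0.5265 0.527 ]
  u 0.334 -0.394 -0.3328 30 [11  4  3  2  4  6]
  u 0.354 -0.3938 -0.331 21 [10  0  0  0  0 11]
  u 0.374 -0.3939 -0.3815 12 [6 1 3 1 0 1]
  u 0.394 -0.3946 -0.3818 20 [4 4 3 4 3 2]
  u 0.474 -0.402 -0.323 70 [17  2 18 18  0 15]
  u 0.494 -0.3944 -0.3302 89 [14 14 13 17 16 15]
  u 0.514 -0.3953 -0.3303 129 [27 24 22 19 21 16]
  u 0.534 -0.3946 -0.3308 41 [6 4 9 6 7 9]
 u_seat 0.420305000528696
 keeper l [-0.402  -0.3999 -0.3642 -0.3293 -0.3241] u-us [0.0365 0.037  0.0462 0.0598 0.0614]
 ridge 75 [[ 0.0367 -0.3809  0.0367]
 [ 0.0389 -0.364   0.0404]
 [ 0.0419 -0.3444  0.0445]]
 barrel crest 27 [-0.04929953 -0.36558636  0.01534348]
seat(psi19.25) [ 0.55797931 -0.17873255  0.10003576]
```

```bash
cat >> h.py <<'E'
PSI=np.radians(19.5); SEAT=np.array([.559,-.1787,.1])
def dpose(u,l,n):
    F=dockF(PSI); return SEAT+np.array([u,l,n])@F, R.from_matrix(np.stack([F[0],-F[1],-F[2]],1))
def rel():
    p,r=tool(); F=dockF(PSI); _,r0=dpose(0,0,0)
    return "uln mm",((p-SEAT)@F.T*1000).round(1),"roterr deg",np.degrees((r0.inv()*r).as_rotvec()).round(2)
E
python3 - <<'E'
from h import *
print(rows(*dpose(.008,0,.10)))
E
```

```text
(array([ 0.5696, -0.2559,  0.066 ]), array([ 0.0175,  0.6666, -0.0481]))
```

Call:
apply_moves(motion=[0.5696, -0.2559, 0.066, 0.0175, 0.6666, -0.0481, -1, 0.5696, -0.2559, 0.066, 0.0175, 0.6666, -0.0481, -1, 0.5696, -0.2559, 0.066, 0.0175, 0.6666, -0.0481, -1, 0.5696, -0.2559, 0.066, 0.0175, 0.6666, -0.0481, -1, 0.5696, -0.2559, 0.066, 0.0175, 0.6666, -0.0481, -1, 0.5696, -0.2559, 0.066, 0.0175, 0.6666, -0.0481, -1, 0.5696, -0.2559, 0.066, 0.0175, 0.6666, -0.0481, -1, 0.5696, -0.2559, 0.066, 0.0175, 0.6666, -0.0481, -1], force=25)

```text
time_s: 1.7
ee_pos: [0.4518, -0.2429, 0.1893]
ee_rot: [-0.058, 0.926, 0.159, 0.337]
ft_force: [1.1, -0.9, -0.1]
finger_gap: -0.0004
```

```bash
python3 - <<'E'
from h import *
print(rel(),rows(*dpose(.008,0,.10)),sense()["time_s"])
E
```

```text
('uln mm', array([-36.4, -24.8, 147.1]), 'roterr deg', array([-0.05,  0.04,  0.04])) (array([ 0.0592, -0.0331,  0.0628]), array([ 0.0008, -0.0007, -0.0006])) 1.7
```

Call:
apply_moves(motion=[0.0592, -0.0331, 0.0628, 0, 0, 0, -1, 0.0592, -0.0331, 0.0628, 0, 0, 0, -1, 0.0592, -0.0331, 0.0628, 0, 0, 0, -1])

```text
time_s: 2.0
ee_pos: [0.504, -0.1966, 0.1816]
ee_rot: [-0.059, 0.926, 0.161, 0.337]
ft_force: [-0.9, 0.3, 0.7]
finger_gap: 0.0001
```

```bash
python3 - <<'E'
from h import *
print(rel())
s=tool();p=eyes.camera("wrist"); save("w1",p["frame"])
print(np.array(p["T_tool_cam"]).round(3),np.array(p["intrinsics"]))
K=np.array(p["intrinsics"]);T=np.array(p["T_tool_cam"]);d=p["depth"]
v,u=np.mgrid[:480,:640];x=(u-K[0,2])/K[0,0];y=(v-K[1,2])/K[1,1];r=np.hypot(x,y)+1e-9
t=np.tan(np.minimum(r,1.4))
c=np.stack([x/r*t*d,y/r*t*d,d],-1)
P=c@T[:3,:3].T+T[:3,3]; W=s[1].apply(P.reshape(-1,3)).reshape(P.shape)+s[0]
L=(W-SEAT)@dockF(PSI).T
m=(d>0)&(r<1.3)&(abs(L[...,1])<.06)&(abs(L[...,0])<.16)&(L[...,2]<.05)&(L[...,2]>-.04)
g=cv2.dilate(d,np.ones((3,3)))-cv2.erode(d,np.ones((3,3)));m&=g<.01
q=L[m];print(len(q))
np.save("w1L.npy",q)
h,e=np.histogram(q[:,2],bins=np.arange(-.03,.05,.002));print(list(zip(e.round(3).tolist(),h.tolist())))
for u in np.arange(-.11,.11,.01):
    k=abs(q[:,0]-u)<.005; a=q[k]
    t=a[a[:,2]>.018]
    if len(t)>5: print(round(u,3),len(t),"l",t[:,1].min().round(4),t[:,1].max().round(4),"n",np.percentile(t[:,2],[10,50,90]).round(4))
k=q[:,2]>.036;print("ridge",k.sum(),np.percentile(q[k],[2,50,98],axis=0).round(4))
E
```

```text
('uln mm', array([ 8.1,  1.5, 99.7]), 'roterr deg', array([ 0.14,  0.01, -0.17]))
[[ 0.    -0.963 -0.27   0.067]
 [ 1.     0.    -0.001 -0.   ]
 [ 0.001 -0.27   0.963 -0.142]
 [ 0.     0.     0.     1.   ]] [[371.64829954   0.         318.08271367]
 [  0.         371.64829954 235.51142546]
 [  0.           0.           1.        ]]
21057
[(-0.03, 796), (-0.028, 46), (-0.026, 26), (-0.024, 55), (-0.022, 52), (-0.02, 62), (-0.018, 77), (-0.016, 76), (-0.014, 91), (-0.012, 41), (-0.01, 31), (-0.008, 34), (-0.006, 32), (-0.004, 35), (-0.002, 39), (0.0, 62), (0.002, 82), (0.004, 170), (0.006, 187), (0.008, 312), (0.01, 417), (0.012, 614), (0.014, 596), (0.016, 705), (0.018, 7755), (0.02, 1204), (0.022, 16), (0.024, 0), (0.026, 9), (0.028, 1947), (0.03, 3454), (0.032, 84), (0.034, 97), (0.036, 36), (0.038, 66), (0.04, 46), (0.042, 563), (0.044, 643), (0.046, 1)]
-0.1 75 l -0.0016 0.0058 n [0.0184 0.0192 0.0201]
-0.09 11 l -0.0008 0.005 n [0.0186 0.0194 0.02  ]
-0.05 78 l -0.0319 0.0345 n [0.0186 0.0193 0.0201]
-0.04 254 l -0.0317 0.0352 n [0.0185 0.0191 0.0199]
-0.03 368 l -0.0316 0.035 n [0.0185 0.0192 0.02  ]
-0.02 462 l -0.0312 0.0346 n [0.0185 0.0192 0.02  ]
0.01 10 l -0.0007 0.0074 n [0.0182 0.0182 0.0186]
0.02 380 l -0.0317 0.0354 n [0.0186 0.0198 0.0216]
0.03 1197 l -0.0388 0.0425 n [0.0296 0.0434 0.0447]
0.04 2637 l -0.039 0.043 n [0.0295 0.0307 0.0439]
0.05 2350 l -0.0391 0.0423 n [0.0295 0.0304 0.0314]
0.06 1570 l -0.0384 0.0425 n [0.0186 0.028  0.0306]
0.07 1701 l -0.0311 0.0356 n [0.0185 0.0192 0.02  ]
0.08 1714 l -0.0314 0.0349 n [0.0184 0.0192 0.0201]
0.09 1728 l -0.0312 0.0354 n [0.0185 0.0192 0.02  ]
0.1 1383 l -0.0312 0.0352 n [0.0184 0.0192 0.0201]
ridge 1355 [[ 0.03   -0.0179  0.0379]
 [ 0.0347  0.0024  0.044 ]
 [ 0.0389  0.0218  0.0454]]
```

View pics/w1.png

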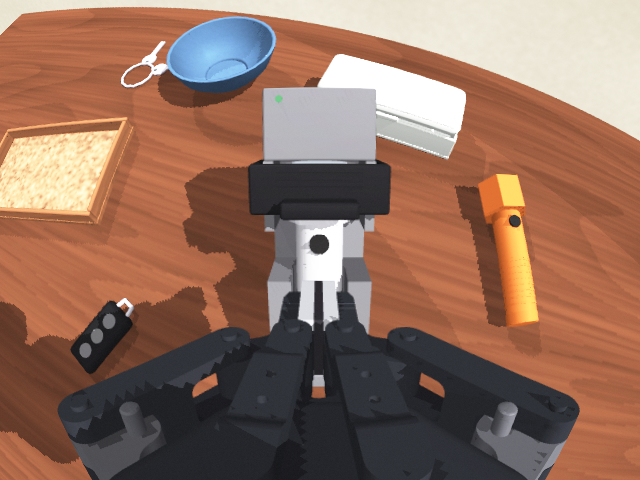

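```bash
python3 - <<'E'
from h import *
q=np.load("w1L.npy")
k=(abs(q[:,2]-.0192)<.0015)&(abs(q[:,1]-.0018)>.022)
a=q[k,0]; lo=a[a<0];hi=a[(a>0)&(a<.03)]; print("gap",np.sort(lo)[-8:],np.sort(hi)[:8], "upper",np.sort(a)[-3:])
k=(abs(q[:,2]-.044)<.0015);print("ridge u",np.percentile(q[k,0],[0,1,5,95,99,100]))
k=(abs(q[:,2]-.0304)<.001);print("bridge u",np.percentile(q[k,0],[0,1,5,95,99,100]))
k=(q[:,2]>.013)&(q[:,2]<.0165)&(abs(q[:,0])<.017);print("barrel",q[k].mean(0),k.sum())
E
F=1; python3 - <<'E'
s=open('h.py').read()
s=s.replace("SEAT=np.array([.559,-.1787,.1])","SEAT=np.array([.559,-.1787,.1])+np.array([0,.0018,-.0008])@dockF(PSI)")
open('h.py','w').write(s)
E
python3 - <<'E'
from h import *
print(SEAT,rel(),"A",rows(*dpose(.010,0,.034)))
E
```

```text
gap [-0.01724156 -0.01724065 -0.01721175 -0.01718934 -0.01709536 -0.01704354
 -0.01698259 -0.01676738] [0.01654613 0.01665134 0.01668833 0.01669659 0.01672747 0.01672945
 0.01674322 0.01682868] upper [0.10332044 0.10332432 0.10336803]
ridge u [0.02976992 0.02991651 0.03015872 0.03813363 0.03847636 0.03881648]
bridge u [0.02968896 0.03044366 0.03279721 0.05692347 0.05797974 0.05842823]
barrel [-0.00114243  0.0018763   0.01448334] 926
[ 0.55888388 -0.17683159  0.09938716] ('uln mm', array([  7.4,  -1.3, 101.2]), 'roterr deg', array([ 0.09, -0.  , -0.12])) A (array([ 0.0035, -0.0016,  0.0896]), array([-0.0016,  0.    ,  0.0021]))
```

Call:
apply_moves(motion=[0.0035, -0.0016, 0.03, 0, 0, 0.002, -1, 0.0035, -0.0016, 0.06, 0, 0, 0.002, -1, 0.0035, -0.0016, 0.08, 0, 0, 0.002, -1, 0.0035, -0.0016, 0.0896, 0, 0, 0.002, -1, 0.0035, -0.0016, 0.0896, 0, 0, 0.002, -1])

```text
time_s: 2.55
ee_pos: [0.5449, -0.1835, 0.1314]
ee_rot: [-0.059, 0.926, 0.158, 0.337]
ft_force: [-0.8, 0.8, -0.2]
finger_gap: 0.0002
```

```bash
python3 - <<'E'
from h import *
print(rel(),sense()["ft_force"],rows(*dpose(.045,0,.034)))
E
```

```text
('uln mm', array([ 8.8, -1.6, 34.4]), 'roterr deg', array([ 0.02, -0.03,  0.17])) [-0.79185575  0.84812977 -0.1807779 ] (array([ 0.0483, -0.0022,  0.0005]), array([-0.0003,  0.0005, -0.0029]))
```

Call:
apply_moves(motion=[0.007, -0.001, 0, 0, 0, 0, -1, 0.014, -0.002, 0, 0, 0, 0, -1, 0.021, -0.002, 0, 0, 0, 0, -1, 0.028, -0.002, 0, 0, 0, 0, -1, 0.035, -0.002, 0, 0, 0, 0, -1, 0.042, -0.002, 0, 0, 0, 0, -1, 0.048, -0.002, 0, 0, 0, 0, -1, 0.048, -0.002, 0, 0, 0, 0, -1])

```text
time_s: 3.35
ee_pos: [0.5713, -0.1722, 0.1555]
ee_rot: [-0.058, 0.926, 0.159, 0.337]
ft_force: [0.3, -0.2, -0.0]
finger_gap: -0.0
```

```bash
python3 - <<'E'
from h import *
print(rel(),dockF(PSI)@sense()["ft_force"])
E
```

```text
('uln mm', array([46.2,  0.3, 34.5]), 'roterr deg', array([0.02, 0.05, 0.08])) [ 0.12383433 -0.24569435 -0.16333917]
```

Call:
apply_moves(motion=[0.0013, 0, 0, 0, 0, 0, -1, 0.0027, 0, 0, 0, 0, 0, -1, 0.004, 0, 0, 0, 0, 0, -1])

```text
time_s: 3.65
ee_pos: [0.5726, -0.1716, 0.1567]
ee_rot: [-0.058, 0.926, 0.158, 0.337]
ft_force: [-2.7, -0.3, -2.4]
finger_gap: 0.0001
```

```bash
python3 - <<'E'
from h import *
print(rel(),dockF(PSI)@sense()["ft_force"])
s=tool();p=eyes.camera("wrist"); save("w2",p["frame"][60:300,180:460].repeat(2,0).repeat(2,1))
K=np.array(p["intrinsics"]);T=np.array(p["T_tool_cam"]);d=p["depth"]
v,u=np.mgrid[:480,:640];x=(u-K[0,2])/K[0,0];y=(v-K[1,2])/K[1,1];r=np.hypot(x,y)+1e-9
t=np.tan(np.minimum(r,1.4));c=np.stack([x/r*t*d,y/r*t*d,d],-1)
W=s[1].apply((c@T[:3,:3].T+T[:3,3]).reshape(-1,3)).reshape(c.shape)+s[0]
L=(W-SEAT)@dockF(PSI).T
g=cv2.dilate(d,np.ones((3,3)))-cv2.erode(d,np.ones((3,3)))
q=L[(d>0)&(r<1.3)&(abs(L[...,1])<.06)&(abs(L[...,0])<.16)&(L[...,2]<.05)&(L[...,2]>-.04)&(g<.01)]
k=(abs(q[:,2]-.0448)<.002);print("ridge u",np.percentile(q[k,0],[0,1,5,95,99,100]))
k=(abs(q[:,2]-.031)<.0012);print("bridge u",np.percentile(q[k,0],[0,1,5,95,99,100]))
k=(abs(q[:,2]-.020)<.0015);print("dock top u max",np.sort(q[k,0])[-3:])
E
```

```text
('uln mm', array([48.1,  0.3, 34.4]), 'roterr deg', array([ 0.02, -0.03,  0.15])) [-3.6291975   0.61495319 -0.1524097 ]
ridge u [0.05352667 0.053775   0.05778565 0.06778954 0.06840795 0.06893097]
bridge u [0.05912614 0.06013623 0.06270539 0.08678036 0.08773893 0.08829348]
dock top u max [0.10444675 0.10449427 0.10452859]
```

Call:
apply_moves(motion=[0.0007, 0, 0, 0, 0, 0, -1, 0.0013, 0, 0, 0, 0, 0, -1, 0.002, 0, 0, 0, 0, 0, -1])

```text
time_s: 4.0
ee_pos: [0.5738, -0.1712, 0.1578]
ee_rot: [-0.058, 0.926, 0.158, 0.337]
ft_force: [-3.0, 1.4, -1.9]
finger_gap: 0.0002
```

```bash
python3 - <<'E'
from h import *
print(rel(),dockF(PSI)@sense()["ft_force"])
E
```

```text
('uln mm', array([49.8,  0.3, 34.5]), 'roterr deg', array([ 0.02, -0.01,  0.14])) [-3.03448107  2.34562259  0.08274379]
```

Call:
apply_moves(motion=[0.0007, 0, 0, 0, 0, 0, -1, 0.0013, 0, 0, 0, 0, 0, -1])

```text
time_s: 4.2
ee_pos: [0.5747, -0.171, 0.1585]
ee_rot: [-0.058, 0.926, 0.158, 0.337]
ft_force: [-1.9, 0.4, -3.0]
finger_gap: 0.0002
```

```bash
python3 - <<'E'
from h import *
print(rel(),dockF(PSI)@sense()["ft_force"])
E
```

```text
('uln mm', array([50.9,  0.3, 34.5]), 'roterr deg', array([0.01, 0.  , 0.12])) [-3.21922093  1.01627147 -1.18571002]
```

Call:
apply_moves(motion=[0.0007, 0, 0, 0, 0, 0, -1, 0.0013, 0, 0, 0, 0, 0, -1])

```text
time_s: 4.4
ee_pos: [0.5751, -0.1708, 0.1588]
ee_rot: [-0.058, 0.926, 0.158, 0.337]
ft_force: [-6.9, -1.7, -3.8]
finger_gap: -0.0
```

```bash
python3 - <<'E'
from h import *
print(rel(),dockF(PSI)@sense()["ft_force"])
E
```

```text
('uln mm', array([51.4,  0.3, 34.5]), 'roterr deg', array([ 0.  , -0.05,  0.15])) [-7.9178238   0.67279948  1.63512262]
```

Call:
apply_moves(motion=[0.0004, 0, 0, 0, 0, 0, -1, 0.0004, 0, 0, 0, 0, 0, -1, -0.012, 0, 0, 0, 0, 0, -1, -0.025, 0, -0.03, 0, 0, 0, -1, -0.05, 0, -0.07, 0, 0, 0, 1, -0.068, 0, -0.09, 0, 0, 0, 1, -0.068, 0, -0.09, 0, 0, 0, 1, -0.068, 0, -0.09, 0, 0, 0, 1])

```text
time_s: 5.2
ee_pos: [0.4978, -0.199, 0.1784]
ee_rot: [-0.058, 0.926, 0.158, 0.338]
ft_force: [0.1, 0.1, 0.1]
finger_gap: 0.0578
```

```bash
cat > wl.py <<'E'
from h import *
import sys
for i in range(6): eyes.camera("top") if False else None
s=tool();print(rel(),sense()["finger_gap"])
p=eyes.camera("wrist"); s2=tool(); print("moved",(s2[0]-s[0]).round(4)); save(sys.argv[1],p["frame"])
K=np.array(p["intrinsics"]);T=np.array(p["T_tool_cam"]);d=p["depth"]
v,u=np.mgrid[:480,:640];x=(u-K[0,2])/K[0,0];y=(v-K[1,2])/K[1,1];r=np.hypot(x,y)+1e-9
t=np.tan(np.minimum(r,1.4));c=np.stack([x/r*t*d,y/r*t*d,d],-1)
W=s[1].apply((c@T[:3,:3].T+T[:3,3]).reshape(-1,3)).reshape(c.shape)+s[0]
L=(W-SEAT)@dockF(PSI).T
g=cv2.dilate(d,np.ones((3,3)))-cv2.erode(d,np.ones((3,3)))
q=L[(d>0)&(r<1.3)&(abs(L[...,1])<.06)&(abs(L[...,0])<.16)&(L[...,2]<.05)&(L[...,2]>-.04)&(g<.01)]
P=lambda a:np.percentile(a,[0,1,99,100]).round(4) if len(a) else None
k=(abs(q[:,2]-.0448)<.002);print("ridge u",P(q[k,0]))
k=(abs(q[:,2]-.031)<.0012);print("bridge u",P(q[k,0]))
k=(abs(q[:,2]-.020)<.0015);print("dock top u max",np.sort(q[k,0])[-3:],"n",np.median(q[k,2]))
a=q[k&(abs(q[:,1])>.022)][:,0];print("gap",np.sort(a[(a<0)])[-2:],np.sort(a[(a>0)])[:2])
for u0,u1 in[(-.06,-.02),(.02,.05),(.085,.105)]:
    a=q[k&(q[:,0]>u0)&(q[:,0]<u1),1]; print("top l",u0,P(a),len(a))
k=(q[:,2]>.0125)&(q[:,2]<.018)&(abs(q[:,0])<.016)&(abs(q[:,1])<.014);print("barrel",q[k].mean(0),k.sum(),P(q[k,1]),P(q[k,2]))
E
python3 wl.py w3
```

```text
('uln mm', array([  1.1,  -0.5, 102.3]), 'roterr deg', array([-0.09,  0.05,  0.12])) 0.057841239796749495
moved [ 0.0002  0.0004 -0.0002]
ridge u [0.0616 0.062  0.0707 0.0708]
bridge u [0.0619 0.0625 0.0904 0.0908]
dock top u max [0.10341794 0.10344462 0.10346486] n 0.020033235991510367
gap [-0.0172532  -0.01713774] [0.01618962 0.01623336]
top l -0.06 [-0.0337 -0.0332  0.0328  0.0333] 2192
top l 0.02 [-0.0336 -0.0332  0.0332  0.0336] 1502
top l 0.085 [-0.0331 -0.0322  0.0328  0.0335] 1784
barrel [0.00020257 0.00022144 0.01508729] 1219 [-0.0105 -0.0096  0.0098  0.0106] [0.0125 0.0126 0.0179 0.018 ]
```

View pics/w3.png

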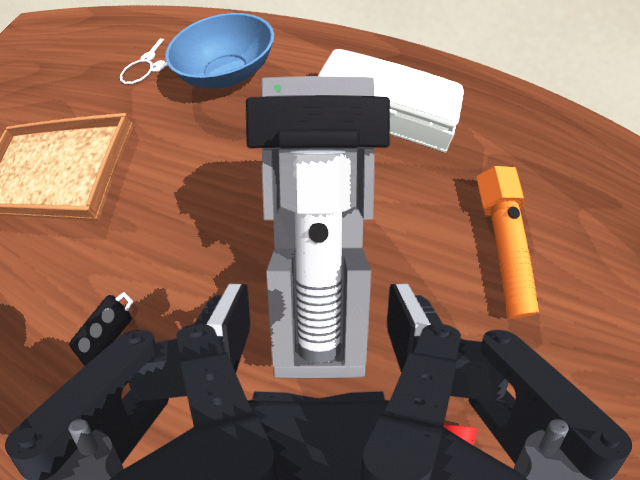

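The wrist view shows the keeper at row 120, up at its stop. The ridge face reads 62 mm, so the joint is about 0.040. The torch is exposed and centred at column 320.

```bash
python3 - <<'E'
from h import *
print(rel(),rows(*dpose(0,0,-.013)))
E
```

```text
('uln mm', array([  1.2,  -0.2, 102. ]), 'roterr deg', array([-0.05,  0.04,  0.11])) (array([-0.0017, -0.0004,  0.1533]), array([ 0.0008, -0.0007, -0.0018]))
```

Call:
apply_moves(motion=[-0.0017, 0, 0, 0, 0, -0.0018, 1, -0.0017, 0, 0.02, 0, 0, -0.0018, 1, -0.0017, 0, 0.05, 0, 0, -0.0018, 1, -0.0017, 0, 0.08, 0, 0, -0.0018, 1, -0.0017, 0, 0.09, 0, 0, -0.0018, 1, -0.0017, 0, 0.09, 0, 0, -0.0018, 1])

```text
time_s: 5.85
ee_pos: [0.5377, -0.1832, 0.1248]
ee_rot: [-0.059, 0.926, 0.16, 0.337]
ft_force: [-0.4, 0.0, 0.4]
finger_gap: 0.0854
```

```bash
python3 - <<'E'
from h import *
print(rel(),rows(*dpose(0,0,-.013)),sense()["finger_gap"],sense()["ft_force"])
E
```

```text
('uln mm', array([-0.6,  1.1, 33.7]), 'roterr deg', array([ 0.12, -0.03, -0.01])) (array([0.0008, 0.0016, 0.0622]), array([-0.0021,  0.0006,  0.0001])) 0.08540916760934938 [-0.40552261  0.00059283  0.37936486]
```

Call:
apply_moves(motion=[0.0005, 0.001, 0.015, 0, 0, 0, 1, 0.0005, 0.001, 0.03, 0, 0, 0, 1, 0.0005, 0.001, 0.045, 0, 0, 0, 1, 0.0005, 0.001, 0.0622, 0, 0, 0, 1, 0.0005, 0.001, 0.0622, 0, 0, 0, 1, 0.0005, 0.001, 0.0622, 0, 0, 0, 1])

```text
time_s: 6.45
ee_pos: [0.5662, -0.1749, 0.0907]
ee_rot: [-0.058, 0.926, 0.159, 0.337]
ft_force: [-0.5, -0.3, 0.9]
finger_gap: 0.0854
```

```bash
python3 - <<'E'
from h import *
for i in range(3):
    print(rel()[1],rel()[3],sense()["ft_force"]); eyes.camera("wrist")
print(rows(*dpose(0,0,-.013)))
E
```

```text
[  0.2  -0.6 -11.5] [ 0.    0.01 -0.01] [-0.49864686 -0.25345832  0.93557756]
[  0.3  -0.7 -11.4] [-0.02  0.02 -0.01] [-0.30672727  0.02690712 -0.04499827]
[  0.3  -0.9 -11.4] [-0.04  0.03 -0.01] [-0.31532769  0.36761376 -0.79523684]
(array([-0.0004, -0.0012,  0.0021]), array([ 0.0008, -0.0005,  0.0001]))
```

Call:
apply_moves(motion=[0, -0.001, 0.002, 0, 0, 0, 1, 0, -0.001, 0.002, 0, 0, 0, 0.2, 0, -0.001, 0.002, 0, 0, 0, -0.1, 0, -0.001, 0.002, 0, 0, 0, -1, 0, -0.001, 0.002, 0, 0, 0, -1, 0, -0.001, 0.002, 0, 0, 0, -1, 0, -0.001, 0.002, 0, 0, 0, -1, 0, -0.001, 0.002, 0, 0, 0, -1], force=25)

```text
time_s: 7.4
ee_pos: [0.5671, -0.1738, 0.0891]
ee_rot: [-0.058, 0.926, 0.159, 0.337]
ft_force: [-5.0, -1.9, 5.1]
finger_gap: 0.0311
```

```bash
python3 - <<'E'
from h import *
print(rel(),dockF(PSI)@sense()["ft_force"],sense()["moment"],sense()["finger_gap"])
E
```

```text
('uln mm', array([  0.1,   0.1, -13.5]), 'roterr deg', array([-0.02,  0.01,  0.01])) [-0.77574277 -0.11873509  7.32026349] [-0.34229863  0.67651532  0.08198649] 0.031102106807192144
```

Call:
apply_moves(motion=[0, 0, 0, 0, 0, 0, -1, 0, 0, -0.003, 0, 0, 0, -1, 0, 0, -0.008, 0, 0, 0, -1, 0, 0, -0.016, 0, 0, 0, -1, 0, 0, -0.026, 0, 0, 0, -1, 0, 0, -0.036, 0, 0, 0, -1, 0, 0, -0.048, 0, 0, 0, -1, 0, 0, -0.06, 0, 0, 0, -1], force=50)

```text
time_s: 8.2
ee_pos: [0.5389, -0.1834, 0.1237]
ee_rot: [-0.058, 0.926, 0.159, 0.337]
ft_force: [-0.5, -0.3, -2.3]
finger_gap: 0.0305
```

```bash
python3 - <<'E'
from h import *
print(rel(),dockF(PSI)@sense()["ft_force"],sense()["moment"],sense()["finger_gap"])
E
```

```text
('uln mm', array([-0.5,  0.4, 32.1]), 'roterr deg', array([ 0.  , -0.04,  0.05])) [-1.89658498 -0.09802203 -1.41931413] [-0.32697196  0.88440262 -0.02021518] 0.03046344529476768
```

Call:
apply_moves(motion=[0, 0, -0.03, 0, 0, 0, -1, 0, 0, -0.06, 0, 0, 0, -1, 0, 0, -0.1, 0, 0, 0, -1, 0, 0, -0.14, 0, 0, 0, -1, 0, 0, -0.16, 0, 0, 0, -1, 0, 0, -0.16, 0, 0, 0, -1])

```text
time_s: 8.8
ee_pos: [0.4664, -0.2102, 0.2169]
ee_rot: [-0.057, 0.926, 0.159, 0.337]
ft_force: [0.1, 0.3, -4.1]
finger_gap: 0.0303
```

```bash
cat >> h.py <<'E'
def flat(yaw,pos):
    x=np.array([np.cos(yaw),np.sin(yaw),0]);z=np.array([0,0,-1.]);return np.array(pos),R.from_matrix(np.stack([x,np.cross(z,x),z],1))
E
python3 wl.py w4 | head -3; python3 - <<'E'
from h import *
from scipy.spatial.transform import Slerp
s=sense();print(rel(),s["ft_force"],s["finger_gap"])
pos,rot=flat(np.radians(105.6),[.568,.229,.20])
p,r=tool(); mid=Slerp([0,1],R.concatenate([r,rot]))(.5)
print("mid",rows(np.array([.46,-.03,.27]),mid), "full deg",np.degrees((r.inv()*rot).magnitude()))
E
```

```text
('uln mm', array([  0.3,  -0.6, 153.2]), 'roterr deg', array([-0.18,  0.02,  0.01])) 0.03028173887544339
moved [ 0.0003  0.0004 -0.0011]
ridge u [0.0617 0.0622 0.0705 0.0705]
('uln mm', array([-1.000e-01, -3.000e-01,  1.521e+02]), 'roterr deg', array([-0.12,  0.  ,  0.04])) [ 1.03883176 -0.03882093 -2.65289919] 0.030387129049425185
mid (array([ 0.1011, -0.229 , -0.0098]), array([ 0.2503, -0.2667, -0.6864])) full deg 93.33203838829652wl.py:20: RuntimeWarning: Mean of empty slice.
  k=(q[:,2]>.0125)&(q[:,2]<.018)&(abs(q[:,0])<.016)&(abs(q[:,1])<.014);print("barrel",q[k].mean(0),k.sum(),P(q[k,1]),P(q[k,2]))
  ret = um.true_divide(
```

View pics/w4.png

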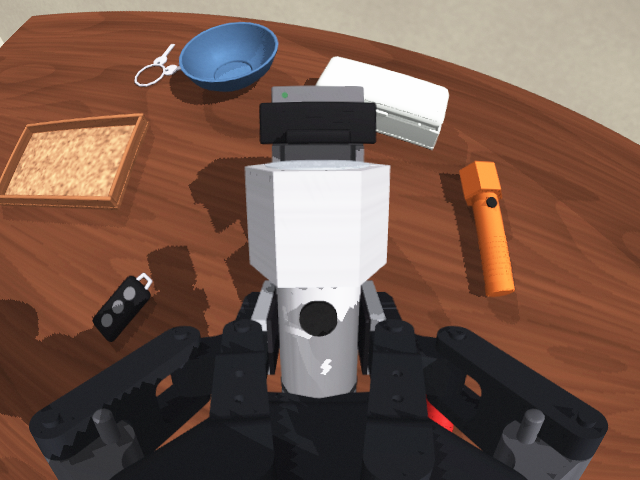

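The torch is held straight, with its head at (318,220), and the dock is empty behind it. Now to the tray.

Call:
apply_moves(motion=[0.012, -0.03, -0.002, 0.033, -0.035, -0.09, -1, 0.025, -0.06, -0.003, 0.065, -0.07, -0.18, -1, 0.04, -0.09, -0.004, 0.1, -0.107, -0.275, -1, 0.053, -0.12, -0.005, 0.132, -0.14, -0.362, -1, 0.067, -0.15, -0.006, 0.165, -0.175, -0.45, -1, 0.08, -0.18, -0.008, 0.198, -0.21, -0.54, -1, 0.092, -0.208, -0.009, 0.228, -0.242, -0.625, -1, 0.101, -0.229, -0.01, 0.25, -0.267, -0.686, -1])

```text
time_s: 9.65
ee_pos: [0.4599, -0.0278, 0.2693]
ee_rot: [-0.032, 0.832, 0.522, 0.183]
ft_force: [0.5, -0.1, -3.4]
finger_gap: 0.0308
```

```bash
python3 - <<'E'
from h import *
print(tool()[0],sense()["finger_gap"],rows(*flat(np.radians(105.6),[.568,.229,.20])))
E
```

```text
[ 0.45989434 -0.02782276  0.26929112] 0.030793017200924904 (array([ 0.3185, -0.0405,  0.2086]), array([ 0.2476, -0.2667, -0.6814]))
```

Call:
apply_moves(motion=[0.04, -0.005, 0.026, 0.031, -0.033, -0.085, -1, 0.08, -0.01, 0.052, 0.062, -0.067, -0.17, -1, 0.12, -0.015, 0.078, 0.093, -0.1, -0.255, -1, 0.16, -0.02, 0.104, 0.124, -0.133, -0.34, -1, 0.2, -0.025, 0.13, 0.155, -0.167, -0.425, -1, 0.24, -0.03, 0.156, 0.186, -0.2, -0.51, -1, 0.28, -0.035, 0.182, 0.217, -0.233, -0.6, -1, 0.3185, -0.0405, 0.2086, 0.2476, -0.2667, -0.6814, -1])

```text
time_s: 10.45
ee_pos: [0.5695, 0.2293, 0.1994]
ee_rot: [0.0, 0.605, 0.796, -0.0]
ft_force: [0.8, -1.0, -2.4]
finger_gap: 0.0306
```

```bash
python3 - <<'E'
from h import *
print(tool()[0],sense()["finger_gap"],sense()["ft_force"])
p=eyes.camera("scene"); save("s5",p["frame"][120:360,260:580].repeat(2,0).repeat(2,1))
p=eyes.camera("scene");W=cloud(p);z=W[...,2]
t=(W[...,0]>.42)&(W[...,0]<.72)&(W[...,1]>.05)&(W[...,1]<.4)&(z>.018)&(z<.035)
print("tray scene",cv2.minAreaRect((W[t][:,:2]*1000).astype(np.float32)))
print(rows(*flat(np.radians(105.6),[.568,.229,.05])))
E
```

```text
[0.569505   0.22928491 0.19935258] 0.030561408960175722 [ 0.83136134 -1.03540646 -2.37983568]
tray scene ((575.2166137695312, 213.90115356445312), (143.15818786621094, 245.52688598632812), 15.267854690551758)
(array([-0.0027, -0.0024,  0.196 ]), array([-0.003 , -0.0008,  0.0023]))
```

View pics/s5.png

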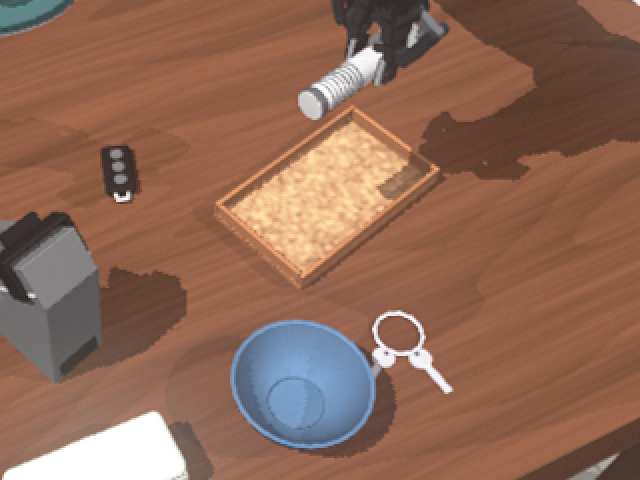

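Call:
apply_moves(motion=[-0.001, -0.001, 0.03, -0.002, 0, 0, -1, -0.0027, -0.002, 0.08, -0.003, 0, 0, -1, -0.0027, -0.0024, 0.13, -0.003, 0, 0, -1, -0.0027, -0.0024, 0.17, -0.003, 0, 0, -1, -0.0027, -0.0024, 0.2, -0.003, 0, 0, -1, -0.0027, -0.0024, 0.215, -0.003, 0, 0, -1, -0.0027, -0.0024, 0.222, -0.003, 0, 0, -1, -0.0027, -0.0024, 0.222, -0.003, 0, 0, -1])

```text
time_s: 11.35
ee_pos: [0.5683, 0.2249, 0.0344]
ee_rot: [0.001, 0.606, 0.795, 0.002]
ft_force: [0.5, 0.4, -3.4]
finger_gap: 0.0302
```

```bash
python3 - <<'E'
from h import *
print(tool()[0],sense()["finger_gap"],sense()["ft_force"],rows(*flat(np.radians(105.6),[.568,.229,.0145])))
E
```

```text
[0.56833662 0.22492416 0.03440382] 0.03020740330998169 [ 0.48441246  0.36444546 -3.36771608] (array([0.0053, 0.0009, 0.0265]), array([ 0.0045, -0.001 , -0.0044]))
```

Creep down.

Call:
apply_moves(motion=[0, 0, 0.007, 0, 0, 0, -1, 0, 0, 0.014, 0, 0, 0, -1, 0, 0, 0.018, 0, 0, 0, -1, 0, 0, 0.021, 0, 0, 0, -1, 0, 0, 0.023, 0, 0, 0, -1])

```text
time_s: 11.85
ee_pos: [0.5685, 0.2248, 0.0172]
ee_rot: [0.001, 0.606, 0.795, 0.002]
ft_force: [0.2, -0.1, -3.6]
finger_gap: 0.0303
```

```bash
python3 - <<'E'
from h import *
print(tool()[0],sense()["finger_gap"],sense()["ft_force"])
E
```

```text
[0.56845266 0.22483898 0.01715158] 0.030322717167193234 [ 0.22591776 -0.14319222 -3.62809891]
```

Call:
apply_moves(motion=[0, 0, 0.001, 0, 0, 0, -1, 0, 0, 0.002, 0, 0, 0, -1, 0, 0, 0.003, 0, 0, 0, -1])

```text
time_s: 12.15
ee_pos: [0.5686, 0.2249, 0.0151]
ee_rot: [0.001, 0.606, 0.795, 0.002]
ft_force: [0.3, 0.5, -2.6]
finger_gap: 0.0305
```

```bash
python3 - <<'E'
from h import *
print(tool()[0],sense()["finger_gap"],sense()["ft_force"])
E
```

```text
[0.5685553  0.2248559  0.01509184] 0.030485737039656558 [ 0.30840684  0.45806452 -2.62587873]
```

Call:
apply_moves(motion=[0, 0, 0.001, 0, 0, 0, -1, 0, 0, 0.002, 0, 0, 0, -1])

```text
time_s: 12.35
ee_pos: [0.5686, 0.2247, 0.0138]
ee_rot: [0.001, 0.606, 0.795, 0.002]
ft_force: [-2.0, -4.3, 6.5]
finger_gap: 0.0306
```

```bash
python3 - <<'E'
from h import *
print(tool()[0],sense()["finger_gap"],sense()["ft_force"],sense()["moment"])
E
```

```text
[0.56862343 0.22465064 0.01375492] 0.030582961208470823 [-1.99636659 -4.28701923  6.51164182] [-0.70585089  0.42502493  0.01972602]
```

Call:
apply_moves(motion=[0, 0, 0, 0, 0, 0, -1, 0, 0, 0, 0, 0, 0, -1, 0, 0, 0.0002, 0, 0.01, 0, -1, 0, 0, 0.0005, 0, 0.02, 0, -1, 0, 0, 0.0007, 0, 0.03, 0, -1, 0, 0, 0.0009, 0, 0.038, 0, -1])

```text
time_s: 12.95
ee_pos: [0.5687, 0.2246, 0.013]
ee_rot: [-0.015, 0.606, 0.795, 0.015]
ft_force: [-1.1, -4.9, 4.2]
finger_gap: 0.0303
```

```bash
python3 - <<'E'
from h import *
print(tool()[0],sense()["finger_gap"],sense()["ft_force"],sense()["moment"])
E
```

```text
[0.5686571  0.22458235 0.01299314] 0.030263354486016133 [-1.1014941  -4.86733188  4.20879119] [-1.01600506  0.21007512  0.08185002]
```

Call:
apply_moves(motion=[0, 0, 0.0002, 0, 0.006, 0, -1, 0, 0, 0.0003, 0, 0.01, 0, -1, 0, 0, 0.0003, 0, 0.01, 0, -0.28, 0, 0, 0.0003, 0, 0.01, 0, -0.24, 0, 0, 0.0003, 0, 0.01, 0, -0.1, 0, 0, 0.0003, 0, 0.01, 0, 0.1, 0, 0, 0.0003, 0, 0.01, 0, 0.25, 0, 0, 0.0003, 0, 0.01, 0, 0.25], force=20)

```text
time_s: 13.75
ee_pos: [0.5684, 0.225, 0.0126]
ee_rot: [-0.019, 0.606, 0.795, 0.017]
ft_force: [-0.2, -0.2, 0.4]
finger_gap: 0.0537
```

```bash
python3 - <<'E'
from h import *
print(tool()[0],sense()["finger_gap"],sense()["ft_force"],sense()["moment"])
E
```

```text
[0.56843129 0.22496308 0.01256977] 0.053692290978201114 [-0.18546891 -0.15465873  0.42916754] [-0.11523682 -0.01428275 -0.02499073]
```

Call:
apply_moves(motion=[0, 0, -0.01, 0, 0, 0, 0.25, 0, 0, -0.03, 0, 0, 0, 0.25, 0, 0, -0.06, 0, 0, 0, 0.25, 0, 0, -0.11, 0, 0, 0, 0.25, 0, 0, -0.17, 0, 0, 0, 0.25, 0, 0, -0.22, 0, 0, 0, 0.25, -0.05, 0, -0.24, 0, 0, 0, 0.25, -0.05, 0, -0.24, 0, 0, 0, 0.25])

```text
time_s: 14.55
ee_pos: [0.5818, 0.1772, 0.1934]
ee_rot: [-0.017, 0.607, 0.794, 0.019]
ft_force: [0.2, 0.9, -0.5]
finger_gap: 0.0533
```

```bash
python3 wl.py w6 2>/dev/null | head -2; python3 - <<'E'
from h import *
p=eyes.camera("scene"); W=cloud(p); save("s6",p["frame"][120:360,220:540].repeat(2,0).repeat(2,1))
for n in ["torch","keeper","car_fob","key_bowl","key_ring","sunglasses_case"]:
    for r in eyes.silhouettes(n,p)[:2]:
        m=r["region"]&(p["depth"]>0); print(n,round(r["conf"],2),np.median(W[m],0).round(3),W[m].max(0).round(3),W[m].min(0).round(3))
        if n=="torch": print(cv2.minAreaRect((W[m&(W[...,2]>.012)][:,:2]*1000).astype(np.float32)))
E
```

```text
('uln mm', array([167.5, 326.1, -17.8]), 'roterr deg', array([ 31.37, -29.47, -81.1 ])) 0.05330481176425401
moved [-0.001   0.0012 -0.0015]
torch 0.94 [ 0.678 -0.346  0.032] [ 0.731 -0.302  0.049] [ 0.573 -0.392 -0.005]
((653.951904296875, -350.2356872558594), (153.5594940185547, 49.838592529296875), 20.5220947265625)
torch 0.84 [0.58  0.212 0.039] [0.611 0.286 0.057] [0.54  0.131 0.004]
((574.0032958984375, 206.479248046875), (47.46146774291992, 154.56735229492188), 11.197348594665527)
keeper 0.92 [ 0.603 -0.177  0.174] [ 0.649 -0.106  0.184] [ 0.444 -0.205 -0.002]
car_fob 0.64 [0.437 0.003 0.012] [0.48  0.038 0.017] [ 0.383 -0.021 -0.005]
key_bowl 0.68 [0.784 0.052 0.025] [0.865 0.132 0.06 ] [ 0.725 -0.032 -0.002]
key_ring 0.64 [0.797 0.183 0.003] [0.848 0.211 0.009] [ 0.743  0.133 -0.003]
sunglasses_case 0.75 [ 0.802 -0.19   0.053] [ 0.831 -0.103  0.06 ] [ 0.752 -0.268 -0.001]
```

View pics/s6.png

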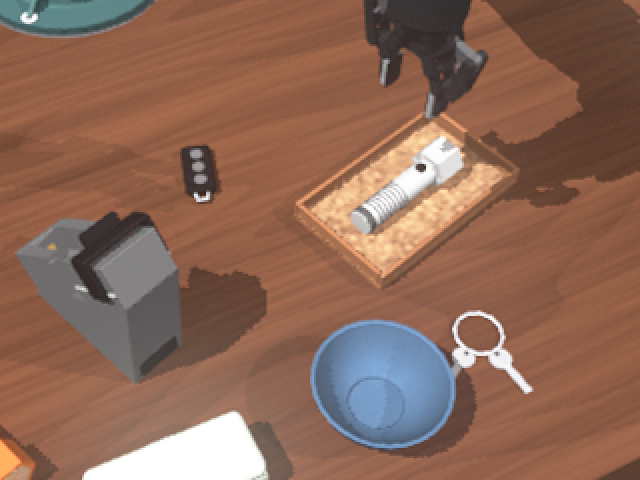

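The torch lies flat and lengthwise in the tray, from tail (365,220) to head (440,155). The keeper is up, the bystanders have not moved, and the gripper is clear. I'm handing in.

```bash
python3 -c "
from h import *
print(workorder.job_done(), sense()['time_s'])"
```

```text
the job is handed in; nothing more can be done
the job is handed in; nothing more can be done
```

The job is handed in. The torch is out of its dock and lying flat and lengthwise in the wooden tray. It took about 15 s of robot time, and no verdict was reported.

- **Keeper:** I slid it gently up until the force rose to about 8 N, just past friction. The wrist camera then put it at about 0.040 m, its stop, and I left it there.
- **Torch:** I gripped it in the finger gap and lifted it straight out. I lowered it onto the tray floor with about 9 N of contact, then tilted it so the tail touched before release.
- **Last picture:** The torch is near the tray's centre and a few degrees off its length. The gripper is well clear of everything. The bowl, keys, fob and case are within a few millimetres of their starting positions.
- **Disagreements:** The first overhead and side views differed by 2–4 mm on the dock's position, so I corrected it from the close-up wrist view. I did not measure the torch's final tilt separately. By its shape it should rest about 3° from level, and the limit is 6°.

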